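Turn the chef's knife round and lay it in the serving tray, handle at the open end

TASK

Pick up the chef's knife (the larger of the two knives on the cutting board) and lay it flat inside the wooden tray, turned end for end so that its handle is at the tray's open end and its blade points to the closed end; it should lie centred in the tray, straight along it. If your wrist cannot make the turn in one go, set the knife down and take a fresh grip; do not let it fall from a height. Leave the small paring knife and the green pepper where they are.

Things in the scene. Friction and masses are not known exactly. Their poses are not given: they have to be found in the camera images.
- knife_grip (a point): Chef's knife lying flat on a 20 mm thick board; sizes in mm: 300 long, 240 g: black handle 125 long with steel bolster, 26 wide, 20 high as it lies; blade 175 long, 42 deep, 3 thick, 8.5 above the surface. Point: centre of the handle's section, 10 up, 100 from the butt, 200 from the tip, near the balance, good to grip; mid-length is 50 along +x. x: to the tip (at first roughly world +y); z: up.
- tray_mid (a point): Fixed wooden tray, sizes in mm: 360 long, 150 wide; floor 10 thick; 10 mm thick rims rise 14 above the floor along both long sides and one end, the other end is open. Inside 350 x 130. Point: on the floor's upper face, middle of the 360 length and of the width. x: along the tray to the closed end (roughly the robot's right, world -y); the open end is at -x; z: up.
- paring_mid (a point): Paring knife, a smaller one of the same make beside the chef's knife on the board, not to be moved: 170 mm long, handle 90 long, 18 wide, 16 high, blade at most 20 deep. Point: at mid-length, 8 mm above the board. x: to its tip.
- pepper_mid (a point): Green bell pepper standing on the counter, about 80 mm wide, 84 high plus a stalk to 108, not to be moved. Point: its centre, 40 mm up. (A red pepper of the same size stands farther right, beyond the board.)

How it is judged:
By the outcome, as a careful person would: the job done as asked, in the order asked, and still so for the second after the job is handed in, with the robot touching nothing.
It also fails if it takes over 38 s, if anything falls off the work surface, if the arm or the gripper's body presses on something with over 40 N, if the wrist force passes 120 N, or if a joint passes its speed limit or range.

ROBOT

A 7-joint arm with a two-finger parallel gripper is mounted at the origin on the work surface. World frame = base frame: x ahead of the robot, y to its left, z up, the work surface at z = 0. Lengths are in m, angles in degrees, forces in N, time in s.
With the tool pointing down it reaches from about 0.425 to 0.875 m from the base axis. Payload 4.7 kg.
Tool frame: the origin (TCP) lies at the very end of the fingers, on their centre line; the grasp point (between the pads) lies 19 mm behind it; z points along the fingers, x is the direction in which the jaws open and shut, and the axes are right-handed (so a half turn about z gives the same grasp; the last joint's range is limited). The gripper opens to 87 mm and grips with 3 to 60 N. Pads are 19 mm wide; open, the fingers measure 117 mm over their backs; the gripper's body (75 mm by 190 mm) begins 51 mm behind the grasp point.
Start: joints at [-68.463, 18.392, -4.016, 83.108, 1.295, 78.541, -3.26], TCP at [0.23, 0.608, 0.223] pointing down, gripper open.
Joint ranges: [-163.93, 163.93], [-17.29, 119.83], [-79.2, 71.16], [3.27, 140.29], [-89.18, 269.18], [5.43, 117.66], [-154.24, 154.24]. Speed limits (degrees/s): [147.25, 147.25, 180, 180, 180, 180, 180].

INTERFACE

Orientations are given as [roll, pitch, yaw] about the fixed x, y, z axes, in that order (R = Rz(yaw) Ry(pitch) Rx(roll)).
In Python, from cell import get_obs, viewer, env gives the robot as it stands.
- The arm moves only by the tool jog_arm, never from a script. Its argument "moves" is a list of rows, each a list of 7 numbers: the finger opening in cm, from 0 to 8.7, then the shift along the tool's x, y, z in cm, then the turn, a rotation vector about the tool's x, y, z in rad. In form: [[hand, x, y, z, rx, ry, rz], ...]. A call has 1 to 12 rows; each row is the pose to reach, as a shift and turn from the pose measured when the call began, along the tool's axes at that moment; what a row does not reach only later rows make up. A row lasts 1/12 s, in which the tool goes at most 41.7 mm and 7.16 degrees, less where a joint would pass 70% of its speed; a pose out of reach is approached as far as the arm can. A call with a gripper value outside its range is refused whole. The fingers move at their own pace and stop on an object; "squeeze" is the grip in N (left out, the last holds). Time passes only in rows, so rows that repeat a pose let the fingers close. It gives the time, the measured TCP pose, the force and the opening at its end, in the units of the state.
- get_obs(): the state, without advancing time (a new reading comes with each control period).
- viewer.read_camera(name): name is "scene" or "top" or "wrist"; returns the picture (384x512x3 uint8, red, green, blue); there is no depth.
- viewer.camera_params(name): a dict with "fx", "fy", "cx", "cy" (pixels), "k1" (the pictures are not rectified: a ray, as slopes to the right and down, at radius r is drawn at 1 + k1 r^2 times it, then the intrinsics apply), "extrinsics" (4x4, takes a point from camera to world coordinates). Camera axes: x right, y up, looking along -z (the intrinsics and any distortion apply to the point x, -y, -z); pixel columns grow to the right and rows downward; lengths in m; the calibration is good to about 2 mm. A picture is of the moment at which its call begins: read the wrist's pose just before it. camera_params takes no time and is no camera call; for the wrist camera it gives the pose at the moment of the call.
- env.sign_off(): hands the job in, once; it reports no verdict.
The state is a dict: "time_s": time; "qpos": joint angles; "joint_velocities": joint speeds; "effort": joint torques, N m; "tool_pos": TCP position; "tool_rot": TCP orientation; "force": force on the tool from outside, world axes, zero at the start; "wrist_torque": the same for the moment, N m; "grip_width": finger opening in m.
Only numpy, scipy, OpenCV 4.12 (cv2) and the standard library are available. Lean on these libraries where they do the work, as an engineer would, in place of code of your own. Each camera call takes 0.05 s, during which the arm holds its last target. There are 200 camera calls.

## Working session

There is one attempt and no reset: what is moved stays moved. The work goes in short steps, Python scripts to look and compute and a tool call to move; the robot and the scene stay as the last step left them, time stands still between calls to the robot, and variables do not carry over. Pictures are saved under pics/ and viewed, and the job is handed in when it is done.

Besides the shell and the picture viewer there is one more tool, called after "Emit:" as name(argument=value, ...) on one line, values as JSON. jog_arm: Moves the arm, as the interface text tells. Its arguments: {"type":"object","properties":{"moves":{"type":"array"},"squeeze":{"type":"number"}},"required":["moves"]}

```bash
mkdir -p pics; cat > h.py <<'E'
import numpy as np, cv2
from cell import get_obs, viewer, env
from scipy.spatial.transform import Rotation as R
def shot(n,f):
    p=viewer.camera_params(n); im=viewer.read_camera(n); cv2.imwrite(f,im[:,:,::-1]); return im,p
def ray(p,uv):
    uv=np.atleast_2d(np.float32(uv)).astype(float)
    d=np.c_[(uv[:,0]-p['cx'])/p['fx'],(uv[:,1]-p['cy'])/p['fy']]
    u=d.copy()
    for _ in range(30): u=d/(1+p['k1']*(u**2).sum(1,keepdims=True))
    E=np.array(p['extrinsics']); return E[:3,3],np.c_[u[:,0],-u[:,1],-np.ones(len(u))]@E[:3,:3].T
def plane(p,uv,z):
    o,d=ray(p,uv); return o+d*((z-o[2])/d[:,2:3])
E
python3 - <<'E'
from h import *
for n in('scene','top','wrist'):
    im,p=shot(n,f'pics/{n}0.png'); print(n,np.round(p['extrinsics'],3).tolist(),p['fx'],p['k1'])
o=get_obs();print(o['time_s'],o['tool_pos'],o['tool_rot'],o['grip_width'],o['force'])
E
```

```text
scene [[-0.697, -0.514, 0.499, 0.962], [0.717, -0.512, 0.473, 0.336], [0.012, 0.688, 0.726, 0.576], [0.0, 0.0, 0.0, 1.0]] 350.77227160814243 -0.0917045623281127
top [[-0.025, 0.994, -0.104, 0.52], [-0.999, -0.03, -0.042, -0.042], [-0.044, 0.103, 0.994, 0.879], [0.0, 0.0, 0.0, 1.0]] 373.085480351079 -0.08747047111169483
wrist [[0.354, -0.895, -0.273, 0.154], [0.935, 0.338, 0.105, 0.637], [-0.002, -0.292, 0.956, 0.384], [0.0, 0.0, 0.0, 1.0]] 345.18599162988653 -0.05898014567449023
0.15 [0.2299646  0.60750896 0.22173532] [1.79993402e+02 8.26214463e-02 6.92726229e+01] 0.08688657326726533 [-0.12213914  0.16088828 -0.35580909]
```

View pics/top0.png

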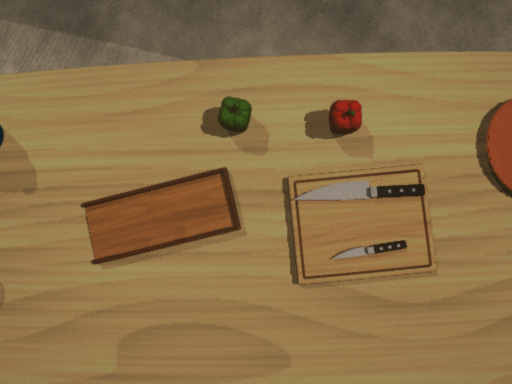

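View pics/scene0.png

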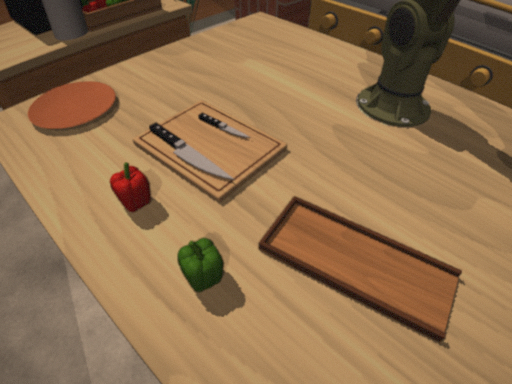

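View pics/wrist0.png

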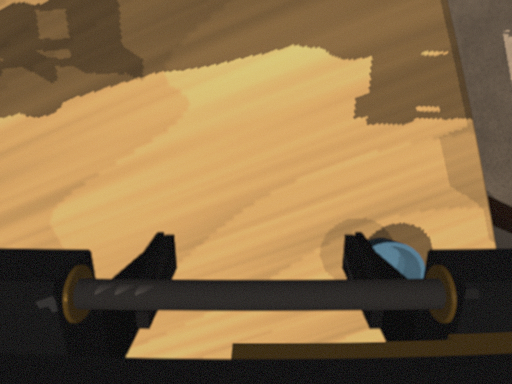

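The top view shows:
- The tray is at the left, with corners near (84,206), (226,171), (240,229) and (95,262). Its open end is at the left.
- The chef's knife has its tip at about (293,198) and its butt at (425,190).
- The paring knife spans (332,259) to (407,245), and the green pepper is at (235,114).

The scene view agrees. The wrist view shows only the counter.

```bash
python3 - <<'E'
from h import *
im=cv2.imread('pics/top0.png'); p=viewer.camera_params('top')
hsv=cv2.cvtColor(im,cv2.COLOR_BGR2HSV)
def box(m,roi):
    M=np.zeros_like(m); x0,y0,x1,y1=roi; M[y0:y1,x0:x1]=m[y0:y1,x0:x1]
    c=max(cv2.findContours(M,cv2.RETR_EXTERNAL,cv2.CHAIN_APPROX_NONE)[0],key=cv2.contourArea); return c
# handle dark & unsaturated
g=cv2.cvtColor(im,cv2.COLOR_BGR2GRAY)
m=((im.max(2)<70)).astype(np.uint8)*255
for roi in((365,175,430,205),(365,236,412,258)):
    c=box(cv2.morphologyEx(m,cv2.MORPH_CLOSE,np.ones((5,5))),roi); print('handle',np.round(plane(p,cv2.boxPoints(cv2.minAreaRect(c)),.035),4).tolist(),cv2.boundingRect(c))
print('tip/butt/bolster',np.round(plane(p,[[293,199.5]],.03),3),np.round(plane(p,[[424.5,190],[372,191.5]],.03),3))
print('tray outer rim top corners',np.round(plane(p,[[84,206],[226,170.5],[240,229],[95,262]],.024),3).tolist())
print('pepper',np.round(plane(p,[[235,114]],.07),3))
S=cv2.resize(im[160:290,280:440],None,fx=5,fy=4.6,interpolation=cv2.INTER_CUBIC); cv2.imwrite('pics/c1.png',S[:, :800])
S=cv2.resize(im[160:270,75:250],None,fx=4.5,fy=4.5,interpolation=cv2.INTER_CUBIC); cv2.imwrite('pics/c2.png',S)
E
```

```text
handle [[0.6192, -0.2802, 0.035], [0.616, -0.3882, 0.035], [0.5841, -0.3859, 0.035], [0.5873, -0.2783, 0.035]] (377, 184, 48, 15)
handle [[0.4823, -0.2637, 0.035], [0.4917, -0.3356, 0.035], [0.4739, -0.3376, 0.035], [0.4645, -0.2658, 0.035]] (373, 241, 33, 12)
tip/butt/bolster [[ 0.59  -0.089  0.03 ]] [[ 0.603 -0.39   0.03 ]
 [ 0.603 -0.269  0.03 ]]
tray outer rim top corners [[0.589, 0.408, 0.024], [0.663, 0.064, 0.024], [0.526, 0.034, 0.024], [0.456, 0.379, 0.024]]
pepper [[0.783 0.036 0.07 ]]
```

View pics/c1.png

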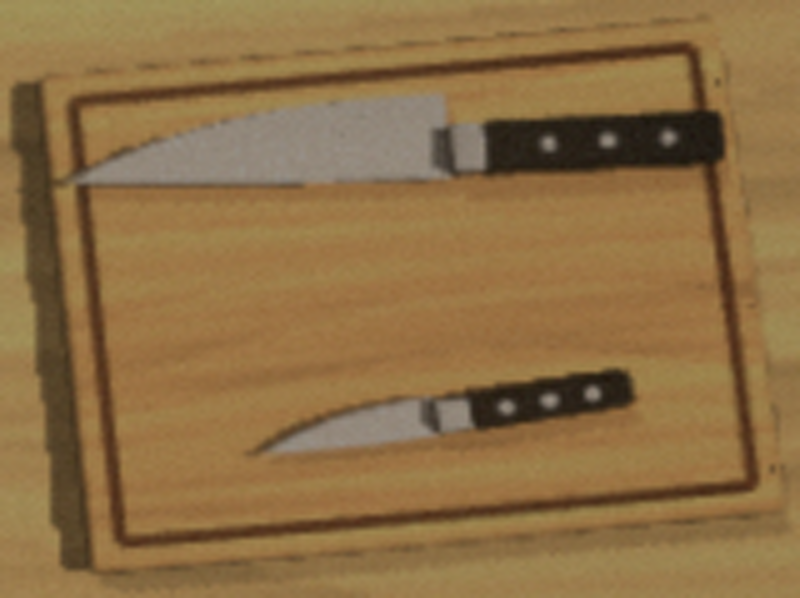

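View pics/c2.png

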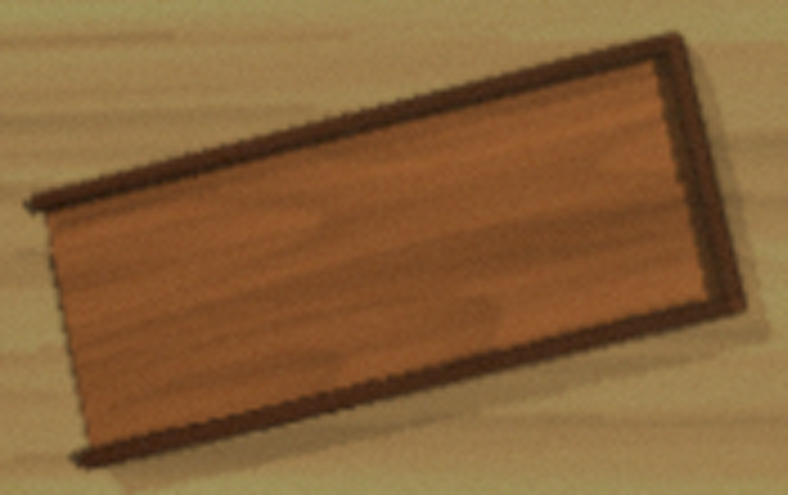

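```bash
cat >> h.py <<'E'
def go(*wps):
    "world targets (x,y,z,yaw) -> tool shift cm, rotvec"
    o=get_obs(); A=R.from_euler('xyz',o['tool_rot'],degrees=True); t=np.array(o['tool_pos'])
    print('t',o['time_s'],'pos',np.round(t,4),'rot',np.round(o['tool_rot'],2),'F',np.round(o['force'],1),'w',round(float(o['grip_width']),4),'j7',round(float(o['qpos'][6]),1))
    for w in wps:
        s=A.inv().apply(np.array(w[:3])-t)*100
        r=(A.inv()*R.from_euler('xyz',[180,0,w[3]],degrees=True)).as_rotvec()
        print(w,'->',np.round(s,2),np.round(r,3))
E
python3 - <<'E'
from h import *
p=viewer.camera_params('top')
c=lambda a,k,o:np.array(a)/k+o
T=plane(p,c([[28,203],[680,35],[744,305],[78,463]],4.5,[75,160])-.4,.024); T[3:]=T[3:]
print(T.round(4).tolist(),[round(float(np.linalg.norm(T[i]-T[(i+1)%4])),4) for i in range(4)])
m=T.mean(0); d=(T[1]+T[2]-T[0]-T[3])[:2]; d/=np.linalg.norm(d); print('mid',m,'heading',np.degrees(np.arctan2(d[1],d[0])),'grip goal',m[:2]-.05*d)
H=plane(p,c([[490,122],[720,112],[722,162],[490,173]],[5,4.6],[280,160])-.4,.04)
e=(H[0]+H[3]-H[1]-H[2])[:2]; e/=np.linalg.norm(e); b=(H[1]+H[2])[:2]/2
print('butt',b,'heading',np.degrees(np.arctan2(e[1],e[0])),'grip',b+.1*e,'tip?',b+.3*e,'width',np.linalg.norm(H[1]-H[2]))
h=np.degrees(np.arctan2(e[1],e[0])); g=b+.1*e
go((.52,.15,.2,45),(g[0],g[1],.15,h-90))
E
```

```text
[[0.5922, 0.4163, 0.024], [0.6701, 0.0647, 0.024], [0.5299, 0.0343, 0.024], [0.4549, 0.3863, 0.024]] [0.3601, 0.1434, 0.3599, 0.1405]
mid [0.56178233 0.22539801 0.024     ] heading -77.73639190130118 grip goal [0.55116184 0.27425705]
butt [ 0.60325436 -0.38478235] heading 91.11100525244964 grip [ 0.60131542 -0.28480115] tip? [ 0.59743752 -0.08483875] width 0.02471268763736693
t 0.15 pos [0.23   0.6075 0.2217] rot [1.7999e+02 8.0000e-02 6.9270e+01] F [-0.1  0.2 -0.4] w 0.0869 j7 -3.3
(0.52, 0.15, 0.2, 45) -> [-32.52  43.32   2.23] [0.    0.001 0.424]
(np.float64(0.6013154157612863), np.float64(-0.2848011522183837), 0.15, np.float64(1.1110052524496439)) -> [-70.3   66.31   7.28] [1.00e-03 1.00e-03 1.19e+00]
```

Emit:
jog_arm(moves=[[8.7, -32.5, 43.3, 2.2, 0, 0, 0.5], [8.7, -32.5, 43.3, 2.2, 0, 0, 0.5], [8.7, -32.5, 43.3, 2.2, 0, 0, 0.5], [8.7, -32.5, 43.3, 2.2, 0, 0, 0.5], [8.7, -32.5, 43.3, 2.2, 0, 0, 0.5], [8.7, -32.5, 43.3, 2.2, 0, 0, 0.5], [8.7, -32.5, 43.3, 2.2, 0, 0, 0.5], [8.7, -32.5, 43.3, 2.2, 0, 0, 0.5], [8.7, -32.5, 43.3, 2.2, 0, 0, 0.6], [8.7, -32.5, 43.3, 2.2, 0, 0, 0.7], [8.7, -32.5, 43.3, 2.2, 0, 0, 0.8], [8.7, -32.5, 43.3, 2.2, 0, 0, 0.9]])

```text
time_s: 1.15
tool_pos: [0.4979, 0.1839, 0.2019]
tool_rot: [179.9, 0.0, 17.4]
force: [1.1, 0.3, -1.3]
grip_width: 0.0871
```

```bash
python3 - <<'E'
from h import *
go((.601,-.285,.15,1.1)); print(get_obs()['qpos'])
E
```

```text
t 1.15 pos [0.4979 0.1839 0.2019] rot [1.7995e+02 4.0000e-02 1.7430e+01] F [ 1.1  0.3 -1.3] w 0.0871 j7 -4.3
(0.601, -0.285, 0.15, 1.1) -> [-4.21 47.82  5.24] [0.001 0.001 0.285]
[-42.03879451   4.36414186  19.91753337 102.38968932  -1.49750508
  73.55357807  -4.31785013]
```

Emit:
jog_arm(moves=[[8.7, -4.2, 47.8, 5.2, 0, 0, 0.285], [8.7, -4.2, 47.8, 5.2, 0, 0, 0.285], [8.7, -4.2, 47.8, 5.2, 0, 0, 0.285], [8.7, -4.2, 47.8, 5.2, 0, 0, 0.285], [8.7, -4.2, 47.8, 5.2, 0, 0, 0.285], [8.7, -4.2, 47.8, 5.2, 0, 0, 0.285], [8.7, -4.2, 47.8, 5.2, 0, 0, 0.285], [8.7, -4.2, 47.8, 5.2, 0, 0, 0.285], [8.7, -4.2, 47.8, 5.2, 0, 0, 0.285], [8.7, -4.2, 47.8, 5.2, 0, 0, 0.285], [8.7, -4.2, 47.8, 5.2, 0, 0, 0.285], [8.7, -4.2, 47.8, 5.2, 0, 0, 0.285]])

```text
time_s: 2.15
tool_pos: [0.6, -0.2898, 0.1495]
tool_rot: [179.8, 0.1, 0.9]
force: [-0.4, -0.0, 0.4]
grip_width: 0.087
```

```bash
python3 - <<'E'
from h import *
shot('wrist','pics/w1.png'); go(); print(get_obs()['qpos'])
E
```

```text
t 2.2 pos [ 0.599  -0.2949  0.149 ] rot [1.7954e+02 1.3000e-01 6.2000e-01] F [-0.5 -3.1  0.4] w 0.0868 j7 35.9
[ -4.60056485  26.14596798  37.91795013  87.06951007 -16.03091396
  72.30069834  35.94066416]
```

View pics/w1.png

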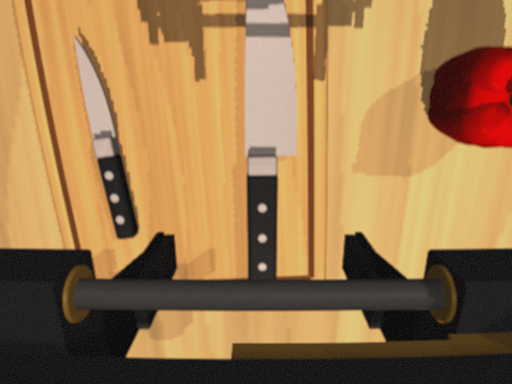

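The wrist view shows the chef's handle from the bolster front (262,150) down to (262,280), centred between the fingers. The paring knife is at the left and the red pepper at the right. The arm was still settling, so I'll take a new picture and measure from that.

```bash
python3 - <<'E'
from h import *
im,p=shot('wrist','pics/w2.png'); 
g=im.max(2).astype(int)
pts=[]
for v in (185,200,220,240,260):
    r=np.where(g[v,225:300]<75)[0]+225; pts.append([(r[0]+r[-1])/2,v]); print(v,r[0],r[-1])
print(''.join('%d '%x for x in g[130:185,262]))
P=plane(p,pts,.04); print(P.round(4))
f=plane(p,[[262,148],[262,151],[262,156],[262,175]],.04); print(f.round(4))
e=np.polyfit(P[:,1],P[:,0],1); print('heading',90-np.degrees(np.arctan(e[0])))
go()
E
```

```text
185 249 277
200 249 277
220 250 276
240 250 276
260 250 276
213 211 210 213 214 213 212 210 190 145 117 114 118 117 116 114 100 84 111 153 185 199 199 201 201 201 202 202 202 204 202 204 206 208 206 206 192 158 96 38 33 39 41 44 42 37 44 43 37 39 40 40 41 42 48 
[[ 0.6015 -0.2895  0.04  ]
 [ 0.6017 -0.3024  0.04  ]
 [ 0.602  -0.3201  0.04  ]
 [ 0.6023 -0.3386  0.04  ]
 [ 0.6025 -0.3578  0.04  ]]
[[ 0.6003 -0.2591  0.04  ]
 [ 0.6003 -0.2615  0.04  ]
 [ 0.6004 -0.2655  0.04  ]
 [ 0.6006 -0.2811  0.04  ]]
heading 90.83824573681044
t 2.25 pos [ 0.5988 -0.2917  0.1492] rot [1.7969e+02 1.7000e-01 6.3000e-01] F [-0.3  0.6  0.2] w 0.0869 j7 35.7
```

View pics/w2.png

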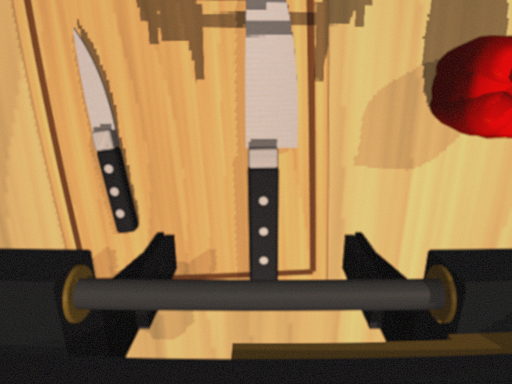

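The handle axis is at x=0.601 with heading about 90.8°. The bolster front is near y=-0.26, so the grip point is near (0.601, -0.285), which matches the top view. Next I descend and grip.

Emit:
jog_arm(moves=[[8.7, 0.2, -0.6, 4, 0, 0, 0], [8.7, 0.2, -0.6, 8, 0, 0, 0], [8.7, 0.2, -0.6, 10.5, 0, 0, 0], [8.7, 0.2, -0.6, 12, 0, 0, 0], [8.7, 0.2, -0.6, 12.5, 0, 0, 0], [8.7, 0.2, -0.6, 12.5, 0, 0, 0], [2, 0.2, -0.6, 12.5, 0, 0, 0], [2, 0.2, -0.6, 12.5, 0, 0, 0], [2, 0.2, -0.6, 12.5, 0, 0, 0], [2, 0.2, -0.6, 12.5, 0, 0, 0], [2, 0.2, -0.6, 12.5, 0, 0, 0], [2, 0.2, -0.6, 12.5, 0, 0, 0]], squeeze=40)

```text
time_s: 3.25
tool_pos: [0.6007, -0.2864, 0.0247]
tool_rot: [179.7, 0.1, 0.6]
force: [0.2, -0.1, 0.2]
grip_width: 0.0547
```

```bash
python3 - <<'E'
from h import *
go()
E
```

```text
t 3.25 pos [ 0.6007 -0.2864  0.0247] rot [1.7968e+02 1.3000e-01 6.4000e-01] F [ 0.2 -0.1  0.2] w 0.0547 j7 38.2
```

Emit:
jog_arm(moves=[[2, 0, 0, 0, 0, 0, 0], [2, 0, 0, 0, 0, 0, 0], [2, 0, 0, 0, 0, 0, 0], [2, 0, 0, 0, 0, 0, 0], [2, 0, 0, 0, 0, 0, 0], [2, 0, 0, 0, 0, 0, 0], [2, 0, 0, -1, 0, 0, 0], [2, 0, 0, -3, 0, 0, 0], [2, 0, 0, -5, 0, 0, 0], [2, 0, 0, -7, 0, 0, 0], [2, 0, 0, -9, 0, 0, 0], [2, 0, 0, -9, 0, 0, 0]])

```text
time_s: 4.25
tool_pos: [0.6029, -0.2874, 0.1196]
tool_rot: [179.5, -0.2, 0.6]
force: [1.7, 0.3, -2.0]
grip_width: 0.0255
```

```bash
python3 - <<'E'
from h import *
shot('scene','pics/s1.png')
go((.6,-.035,.12,87))
E
```

```text
t 4.3 pos [ 0.6021 -0.2868  0.1172] rot [ 1.796e+02 -1.100e-01  6.300e-01] F [ 0.8 -0.2 -2.2] w 0.0256 j7 35.9
(0.6, -0.035, 0.12, 87) -> [  0.07 -25.18  -0.46] [ 0.007  0.004 -1.507]
```

View pics/s1.png

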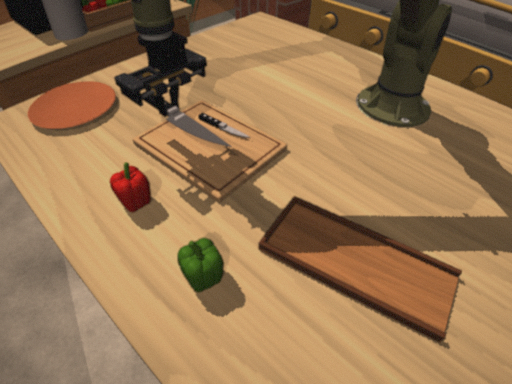

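The knife is gripped and lifted level, with an opening of 25.6 mm against a 26 mm handle. Next is the partial turn, carrying the knife to the free counter between the board and the tray.

Emit:
jog_arm(moves=[[2, 0, -2, -1.5, 0, 0, -0.12], [2, 0, -4, -1.5, 0, 0, -0.24], [2, 0, -6, -1.5, 0, 0, -0.36], [2, 0, -8.5, -1.5, 0, 0, -0.48], [2, 0, -11, -1.5, 0, 0, -0.6], [2, 0, -13.5, -1.5, 0, 0, -0.72], [2, 0, -16, -1.5, 0, 0, -0.84], [2, 0, -18.5, -1.5, 0, 0, -0.96], [2, 0, -21, -1.5, 0, 0, -1.08], [2, 0, -23, -1.5, 0, 0, -1.2], [2, 0, -24.5, -1.5, 0, 0, -1.32], [2, 0, -25.2, -1.5, 0, 0, -1.44]])

```text
time_s: 5.3
tool_pos: [0.5979, -0.0309, 0.1283]
tool_rot: [-179.9, 0.3, 83.7]
force: [1.1, 0.4, -2.1]
grip_width: 0.0259
```

```bash
python3 - <<'E'
from h import *
shot('top','pics/t2.png')
go((.6,-.035,.005,90)); print(get_obs()['qpos'])
E
```

```text
t 5.35 pos [ 0.598  -0.0302  0.1283] rot [-179.95    0.3    84.05] F [-0.3  1.5 -2.7] w 0.0257 j7 88.6
(0.6, -0.035, 0.005, 90) -> [-0.39  0.26 12.33] [-0.001  0.005 -0.104]
[-16.0746269   16.1432863   19.20177179  98.10027086  -5.39333268
  66.77257884  88.61197157]
```

View pics/t2.png

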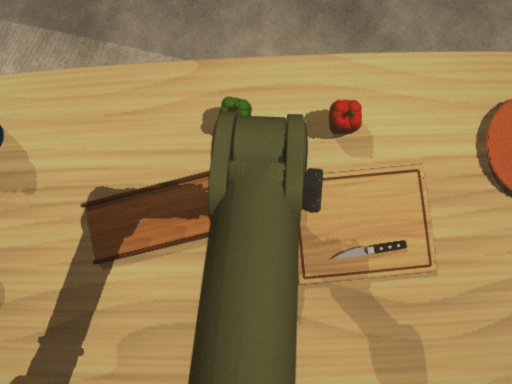

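Emit:
jog_arm(moves=[[2, 0.8, 0.1, 3, 0, 0, -0.1], [2, 0.8, 0.1, 6, 0, 0, -0.1], [2, 0.8, 0.1, 9, 0, 0, -0.1], [2, 0.8, 0.1, 10.8, 0, 0, -0.1], [2, 0.8, 0.1, 11.8, 0, 0, -0.1], [2, 0.8, 0.1, 12.2, 0, 0, -0.1], [2, 0.8, 0.1, 12.3, 0, 0, -0.1], [2, 0.8, 0.1, 12.3, 0, 0, -0.1]])

```text
time_s: 6.02
tool_pos: [0.5999, -0.0236, 0.0053]
tool_rot: [-179.9, 0.3, 89.7]
force: [0.2, -0.4, -1.9]
grip_width: 0.0256
```

```bash
python3 - <<'E'
from h import *
go()
E
```

```text
t 6.0167 pos [ 0.5999 -0.0236  0.0053] rot [-179.95    0.31   89.68] F [ 0.2 -0.4 -1.9] w 0.0256 j7 95.5
```

Emit:
jog_arm(moves=[[2, 0, 0, 0.08, 0, 0, 0], [2, 0, 0, 0.08, 0, 0, 0], [5, 0, 0, 0.08, 0, 0, 0], [5, 0, 0, 0.08, 0, 0, 0], [5, 0, 0, 0.08, 0, 0, 0], [5, 0, 0, 0.08, 0, 0, 0], [5, 0, 0, 0.08, 0, 0, 0], [5, 0, 0, -2, 0, 0, 0], [5, 0, 0, -5, 0, 0, 0], [5, 0, 0, -8.5, 0, 0, 0], [5, 0, 0, -12, 0, 0, 0], [5, 0, 0, -12, 0, 0, 0]])

```text
time_s: 7.02
tool_pos: [0.6049, -0.0232, 0.1334]
tool_rot: [179.3, 0.3, 89.7]
force: [1.3, 0.6, 1.3]
grip_width: 0.0504
```

```bash
python3 - <<'E'
from h import *
shot('wrist','pics/w3.png')
go()
E
```

```text
t 7.0667 pos [ 0.6033 -0.0231  0.1302] rot [179.53   0.26  89.67] F [ 0.4  0.  -1.2] w 0.05 j7 93.4
```

View pics/w3.png

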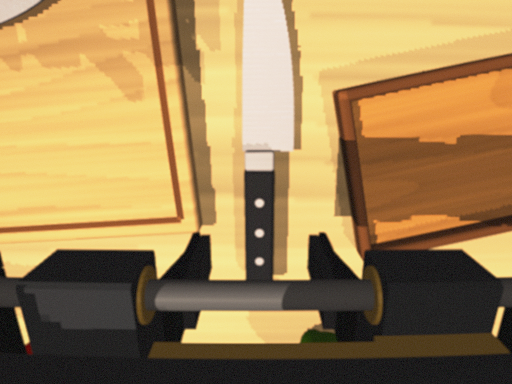

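The wrist view shows the knife flat between the board and the tray, with the bolster at (259,160) and the handle straight up and down. Now I turn the empty hand half a turn back.

Emit:
jog_arm(moves=[[5, 0, 0, 0, 0, 0, 0.12], [5, 0, 0, 0, 0, 0, 0.24], [5, 0, 0, 0, 0, 0, 0.36], [5, 0, 0, 0, 0, 0, 0.48], [5, 0, 0, 0, 0, 0, 0.6], [5, 0, 0, 0, 0, 0, 0.72], [5, 0, 0, 0, 0, 0, 0.84], [5, 0, 0, 0, 0, 0, 0.96], [5, 0, 0, 0, 0, 0, 1.08], [5, 0, 0, 0, 0, 0, 1.2], [5, 0, 0, 0, 0, 0, 1.32], [5, 0, 0, 0, 0, 0, 1.44]])

```text
time_s: 8.07
tool_pos: [0.6025, -0.023, 0.1288]
tool_rot: [179.7, -0.3, 6.8]
force: [-0.1, 0.2, -0.1]
grip_width: 0.0496
```

Emit:
jog_arm(moves=[[5, 0, 0, 0, 0, 0, 0.12], [5, 0, 0, 0, 0, 0, 0.24], [5, 0, 0, 0, 0, 0, 0.36], [5, 0, 0, 0, 0, 0, 0.48], [5, 0, 0, 0, 0, 0, 0.6], [5, 0, 0, 0, 0, 0, 0.72], [5, 0, 0, 0, 0, 0, 0.84], [5, 0, 0, 0, 0, 0, 0.96], [5, 0, 0, 0, 0, 0, 1.08], [5, 0, 0, 0, 0, 0, 1.2], [5, 0, 0, 0, 0, 0, 1.32], [5, 0, 0, 0, 0, 0, 1.44]])

```text
time_s: 9.07
tool_pos: [0.6017, -0.023, 0.1275]
tool_rot: [-179.8, -0.3, -76.0]
force: [-0.1, 0.0, -0.0]
grip_width: 0.0502
```

```bash
python3 - <<'E'
from h import *
go((.6,-.0235,.12,-90)); print(get_obs()['qpos'])
E
```

```text
t 9.0667 pos [ 0.6017 -0.023   0.1275] rot [-179.84   -0.35  -76.02] F [-0.1  0.  -0. ] w 0.0502 j7 -65.1
(0.6, -0.0235, 0.12, -90) -> [0.   0.18 0.75] [-0.004 -0.006  0.244]
[-36.14852148  19.59689631  43.23267326  98.62100238 -14.13053307
  67.19627378 -65.13067163]
```

Emit:
jog_arm(moves=[[5, 0, 0.1, 0.7, 0, 0, 0.12], [5, 0, 0.1, 0.7, 0, 0, 0.24], [5, 0, 0.1, 0.7, 0, 0, 0.24], [5, 0, 0.1, 0.7, 0, 0, 0.24]])

```text
time_s: 9.4
tool_pos: [0.6002, -0.0232, 0.1196]
tool_rot: [-179.8, -0.3, -89.6]
force: [0.1, -0.0, -0.3]
grip_width: 0.05
```

```bash
python3 - <<'E'
from h import *
shot('wrist','pics/w4.png'); go((.6,-.0235,.0045,-90))
E
```

```text
t 9.45 pos [ 0.6005 -0.0232  0.12  ] rot [-179.81   -0.32  -89.58] F [-0.6  0.2 -0. ] w 0.0502 j7 -77.6
(0.6, -0.0235, 0.0045, -90) -> [-0.04  0.09 11.55] [-0.003 -0.006  0.007]
```

View pics/w4.png

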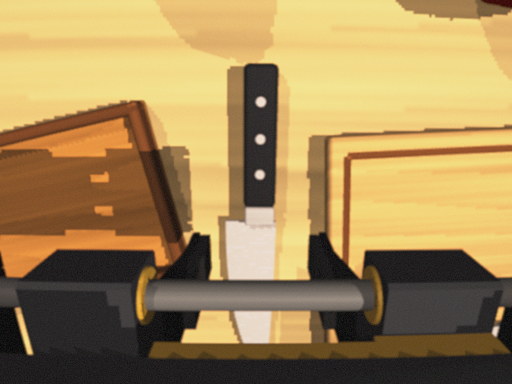

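The knife lies straight: butt at (261,65), bolster at (260,215), handle centred between the fingers. I'll check the butt position, then descend.

```bash
python3 - <<'E'
from h import *
p=viewer.camera_params('wrist'); print(plane(p,[[261,65],[261,101],[260,175],[259.5,207],[259.5,223]],.02).round(4).tolist())
E
```

```text
[[0.6978, -0.0235, 0.02], [0.6726, -0.0238, 0.02], [0.6164, -0.0235, 0.02], [0.5899, -0.0233, 0.02], [0.5761, -0.0234, 0.02]]
```

Emit:
jog_arm(moves=[[5, 0, 0.1, 4, 0, 0, 0], [5, 0, 0.1, 8, 0, 0, 0], [5, 0, 0.1, 10, 0, 0, 0], [5, 0, 0.1, 11.2, 0, 0, 0], [5, 0, 0.1, 11.5, 0, 0, 0], [5, 0, 0.1, 11.5, 0, 0, 0], [2, 0, 0.1, 11.5, 0, 0, 0], [2, 0, 0.1, 11.5, 0, 0, 0], [2, 0, 0.1, 11.5, 0, 0, 0], [2, 0, 0.1, 11.5, 0, 0, 0], [2, 0, 0.1, 11.5, 0, 0, 0], [2, 0, 0.1, 11.5, 0, 0, 0]])

```text
time_s: 10.45
tool_pos: [0.6005, -0.0238, 0.0058]
tool_rot: [-179.7, -0.3, -89.6]
force: [-1.1, 1.0, 4.1]
grip_width: 0.0255
```

```bash
python3 - <<'E'
from h import *
go()
E
```

```text
t 10.45 pos [ 0.6005 -0.0238  0.0058] rot [-179.73   -0.3   -89.57] F [-1.1  1.   4.1] w 0.0255 j7 -72.7
```

Emit:
jog_arm(moves=[[2, 0, 0, 0, 0, 0, 0], [2, 0, 0, -2, 0, 0, 0], [2, 0, 0, -5, 0, 0, 0], [2, 0, 0, -8, 0, 0, 0], [2, 0, 0, -11, 0, 0, 0], [2, 0, 0, -13, 0, 0, 0], [2, 0, 0, -14, 0, 0, 0], [2, 0, 0, -14, 0, 0, 0]])

```text
time_s: 11.12
tool_pos: [0.601, -0.023, 0.1477]
tool_rot: [-179.5, -0.3, -89.6]
force: [0.2, -0.3, -2.3]
grip_width: 0.0259
```

```bash
python3 - <<'E'
from h import *
shot('scene','pics/s2.png'); go((.551,.274,.15,12.3))
E
```

```text
t 11.1667 pos [ 0.5999 -0.0229  0.1458] rot [-179.7    -0.28  -89.55] F [-0.7  0.3 -3. ] w 0.0254 j7 -78.4
(0.551, 0.274, 0.15, 12.3) -> [-29.72   4.65  -0.59] [ 0.    -0.008 -1.778]
```

View pics/s2.png

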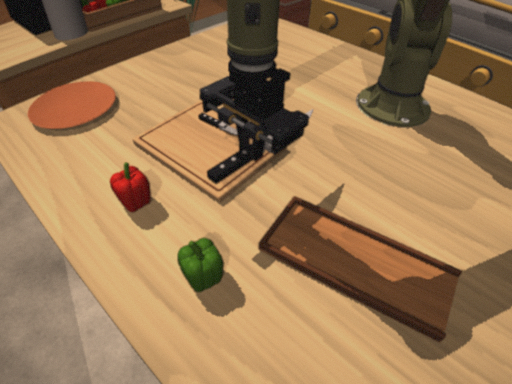

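The knife is held again (25.4 mm opening), handle pointing away from the robot and level. Next I carry it over the tray while turning.

Emit:
jog_arm(moves=[[2, -2, 0.3, 0, 0, 0, -0.12], [2, -4, 0.6, 0, 0, 0, -0.24], [2, -6, 1, 0, 0, 0, -0.36], [2, -8.5, 1.4, 0, 0, 0, -0.48], [2, -11, 1.8, 0, 0, 0, -0.6], [2, -13.5, 2.2, 0, 0, 0, -0.72], [2, -16, 2.6, 0, 0, 0, -0.84], [2, -18.5, 3, 0, 0, 0, -0.96], [2, -21, 3.4, 0, 0, 0, -1.08], [2, -23.5, 3.8, 0, 0, 0, -1.2], [2, -26, 4.2, 0, 0, 0, -1.32], [2, -28.5, 4.5, 0, 0, 0, -1.44]])

```text
time_s: 12.17
tool_pos: [0.5505, 0.2624, 0.1411]
tool_rot: [179.6, -0.1, -6.7]
force: [-0.3, 0.2, -1.9]
grip_width: 0.0258
```

```bash
python3 - <<'E'
from h import *
go((.551,.274,.12,12.3))
E
```

```text
t 12.1667 pos [0.5505 0.2624 0.1411] rot [ 1.796e+02 -1.000e-01 -6.680e+00] F [-0.3  0.2 -1.9] w 0.0258 j7 -28.6
(0.551, 0.274, 0.12, 12.3) -> [-0.09 -1.17  2.1 ] [ 0.007 -0.001 -0.331]
```

Emit:
jog_arm(moves=[[2, 0, -0.4, 0.7, 0, 0, -0.11], [2, 0, -0.8, 1.4, 0, 0, -0.22], [2, 0, -1.1, 2.1, 0, 0, -0.33], [2, 0, -1.1, 2.1, 0, 0, -0.33], [2, 0, -1.1, 2.1, 0, 0, -0.33]])

```text
time_s: 12.58
tool_pos: [0.5502, 0.2725, 0.1174]
tool_rot: [179.5, 0.3, 12.1]
force: [-0.3, 0.4, -2.8]
grip_width: 0.026
```

```bash
python3 - <<'E'
from h import *
shot('wrist','pics/w5.png'); shot('top','pics/t5.png'); go()
E
```

```text
t 12.6833 pos [0.5516 0.2724 0.1192] rot [1.7955e+02 1.1000e-01 1.2040e+01] F [ 0.4  0.7 -2.8] w 0.0254 j7 -11.0
```

View pics/w5.png

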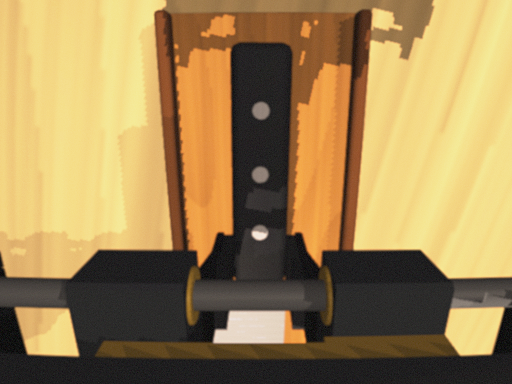

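The wrist view shows the knife above the tray, handle towards the open end. The rims run from (157,12) to (180,245) and from (371,12) to (350,245), and the open end is at row ~13. I'll measure the tray's centre line from these.

```bash
python3 - <<'E'
from h import *
im=cv2.imread('pics/w5.png'); p=viewer.camera_params('wrist')
hsv=cv2.cvtColor(im,cv2.COLOR_BGR2HSV).astype(int); m=(hsv[...,2]<150)
L=[];Rr=[]
for v in range(30,235,20):
    l=np.where(im[v,140:185,2]<165)[0]; r=np.where(im[v,335:385,2]<165)[0]
    print(v,l[0]+140,l[-1]+140,r[0]+335,r[-1]+335)
    L.append([l[0]+139.5,v]);Rr.append([r[-1]+335.5,v])
l=plane(p,L,.024)[:,:2];r=plane(p,Rr,.024)[:,:2]
def line(P):
    vx,vy,x,y=cv2.fitLine(P.astype(np.float32),cv2.DIST_HUBER,0,.001,.001).ravel(); d=np.array([vx,vy]); d*=-np.sign(vy); return np.array([x,y]),d
a,da=line(l); b,db=line(r); n=np.array([-da[1],da[0]])
print('headings',[np.degrees(np.arctan2(d[1],d[0])) for d in(da,db)],'width',(b-a)@n)
d=(da+db)/2; d/=np.linalg.norm(d); n=np.array([-d[1],d[0]]); c=(a+b)/2
q=plane(p,[[160,12],[262,13],[368,12]],.02)[:,:2]; print('open end',q.round(4).tolist(),((q-c)@d).round(4))
# handle heading: sides at handle top height (TCP z -4.7mm +20)
H=[]
for v in range(60,220,20):
    s=np.where(im[v,215:310,2]<110)[0]+215; H.append([(s[0]+s[-1])/2,v])
h=plane(p,H,.1345)[:,:2]; hc,hd=line(h); print('knife heading',np.degrees(np.arctan2(hd[1],hd[0])),'offset of TCP from knife line',hc,hd)
bt=plane(p,[[262,44]],.13)[0,:2]; print('butt',bt)
t=np.array(get_obs()['tool_pos'])[:2]; print('butt->tcp along',(t-bt)@hd)
open_s=((q-c)@d).mean(); mid=c+d*(open_s+.18); print('mid est',mid,'goal grip',mid-.05*d)
E
```

```text
30 155 184 335 381
50 157 184 335 368
70 158 175 351 367
90 160 176 349 365
110 161 177 348 363
130 163 180 347 362
150 165 180 345 360
170 166 182 344 359
190 168 184 343 357
210 170 184 341 355
230 171 184 340 353
headings [np.float32(-77.70602), np.float32(-77.923004)] width 0.14840385
open end [[0.4561, 0.3882], [0.5256, 0.4017], [0.5971, 0.4184]] [-0.0858 -0.0843 -0.0855]
knife heading -78.48376 offset of TCP from knife line [0.5386311  0.33552802] [ 0.19964561 -0.9798682 ]
butt [0.53177438 0.36993684]
butt->tcp along 0.09948342417298144
mid est [0.56360307 0.22669817] goal grip [0.55304921 0.27557164]
```

View pics/t5.png

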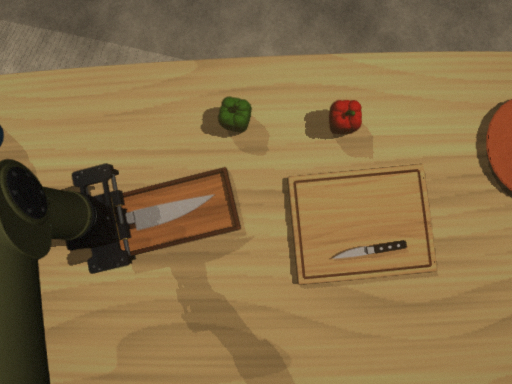

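The wrist and top views agree on the tray: heading -77.8°, grip goal about (0.553, 0.275), with rims 148 mm apart against the 150 given. The top view shows the blade over the tray pointing to the closed end. Next I correct slightly and lower.

Emit:
jog_arm(moves=[[2, 0.2, -0.25, 2, 0, 0, -0.012], [2, 0.2, -0.25, 5, 0, 0, -0.012], [2, 0.2, -0.25, 7.5, 0, 0, -0.012], [2, 0.2, -0.25, 9, 0, 0, -0.012], [2, 0.2, -0.25, 9.8, 0, 0, -0.012], [2, 0.2, -0.25, 10.2, 0, 0, -0.012], [2, 0.2, -0.25, 10.3, 0, 0, -0.012], [2, 0.2, -0.25, 10.3, 0, 0, -0.012]])

```text
time_s: 13.35
tool_pos: [0.5539, 0.2748, 0.0173]
tool_rot: [179.6, 0.0, 12.7]
force: [0.0, -0.6, -1.2]
grip_width: 0.0255
```

```bash
python3 - <<'E'
from h import *
go((.553,.275,.0152,12.7))
E
```

```text
t 13.35 pos [0.5539 0.2748 0.0173] rot [179.59   0.    12.68] F [ 0.  -0.6 -1.2] w 0.0255 j7 -8.3
(0.553, 0.275, 0.0152, 12.7) -> [-0.09 -0.04  0.21] [ 0.007  0.    -0.   ]
```

Emit:
jog_arm(moves=[[2, -0.07, 0, 0.1, 0, 0, 0], [2, -0.07, 0, 0.2, 0, 0, 0], [2, -0.07, 0, 0.2, 0, 0, 0]])

```text
time_s: 13.6
tool_pos: [0.5541, 0.2751, 0.0162]
tool_rot: [179.6, -0.1, 12.7]
force: [0.4, 0.6, -0.2]
grip_width: 0.0257
```

```bash
python3 - <<'E'
from h import *
go()
E
```

```text
t 13.6 pos [0.5541 0.2751 0.0162] rot [ 1.7964e+02 -1.2000e-01  1.2670e+01] F [ 0.4  0.6 -0.2] w 0.0257 j7 -8.3
```

The tray now carries the weight (force about 0). Next I release and rise.

Emit:
jog_arm(moves=[[4.8, 0, 0, 0, 0, 0, 0], [4.8, 0, 0, 0, 0, 0, 0], [4.8, 0, 0, 0, 0, 0, 0], [4.8, 0, 0, 0, 0, 0, 0], [4.8, 0, 0, 0, 0, 0, 0], [4.8, 0, 0, -1, 0, 0, 0], [4.8, 0, 0, -3, 0, 0, 0], [4.8, 0, 0, -6, 0, 0, 0], [4.8, 0, 0, -9, 0, 0, 0], [4.8, 0, 0, -12, 0, 0, 0], [4.8, 0, 0, -15, 0, 0, 0], [4.8, 0, 0, -18, 0, 0, 0]])

```text
time_s: 14.6
tool_pos: [0.5534, 0.2759, 0.1987]
tool_rot: [179.7, -0.2, 12.6]
force: [-0.0, 0.6, 0.2]
grip_width: 0.0479
```

Emit:
jog_arm(moves=[[4.8, -4, -4, 0, 0, 0, 0], [4.8, -8, -8, 0, 0, 0, 0], [4.8, -10, -12, 0, 0, 0, 0], [4.8, -12, -16, 0, 0, 0, 0], [4.8, -14, -20, 0, 0, 0, 0], [4.8, -16, -24, 0, 0, 0, 0], [4.8, -18, -27, 0, 0, 0, 0], [4.8, -18, -30, 0, 0, 0, 0], [4.8, -18, -30, 0, 0, 0, 0], [4.8, -18, -30, 0, 0, 0, 0]])

```text
time_s: 15.43
tool_pos: [0.3061, 0.5347, 0.1966]
tool_rot: [179.8, -0.1, 13.2]
force: [-0.1, 0.2, -0.6]
grip_width: 0.0477
```

```bash
python3 - <<'E'
from h import *
shot('scene','pics/s6.png'); im,p=shot('top','pics/t6.png'); go()
cv2.imwrite('pics/c6.png',cv2.resize(im[160:270,75:250,::-1],None,fx=4.5,fy=4.5,interpolation=cv2.INTER_CUBIC))
E
```

```text
t 15.5333 pos [0.3115 0.5296 0.1967] rot [179.62  -0.18  12.76] F [ 0.8 -0.3  0.2] w 0.0479 j7 -47.3
```

View pics/c6.png

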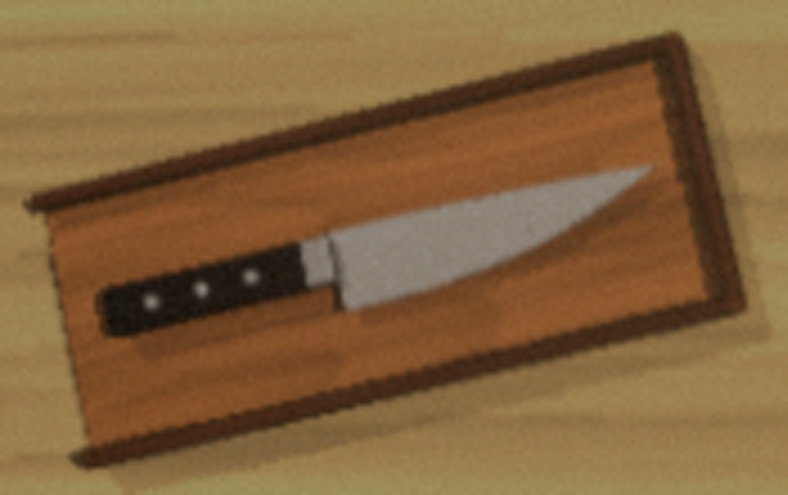

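View pics/s6.png

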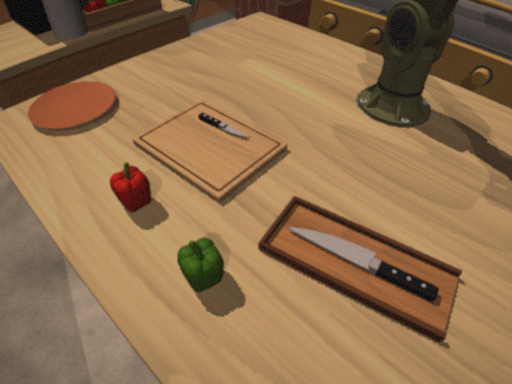

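View pics/t6.png

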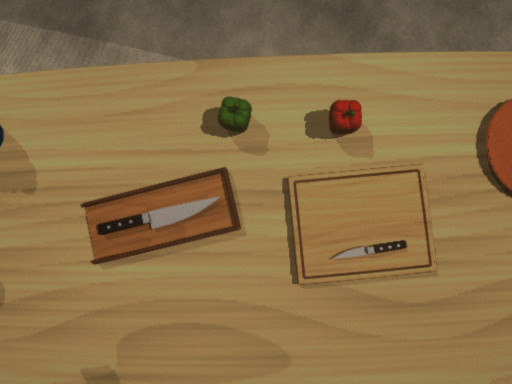

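The knife lies flat in the tray, butt at the open end (102,312 in the crop) and tip towards the closed end (652,168). The paring knife and pepper are unchanged. I'll put numbers on the centring.

```bash
python3 - <<'E'
from h import *
p=viewer.camera_params('top'); f=lambda a,z:plane(p,np.array(a)/4.5+[75,160]-.4,z)[:,:2]
T=f([[28,203],[680,35],[744,305],[78,463]],.024); m=T.mean(0); d=T[1]+T[2]-T[0]-T[3]; d/=np.linalg.norm(d); n=np.array([-d[1],d[0]])
K=f([[102,312],[302,264]],.03); t=f([[653,168]],.02)
for q in (*K,*t): print('along %.4f across %.4f'%((q-m)@d,(q-m)@n))
mm=np.array([.5636,.2267]); print('vs wrist mid',[(round(float((q-mm)@d),4),round(float((q-mm)@n),4)) for q in (*K,*t)])
a=cv2.imread('pics/top0.png');b=cv2.imread('pics/t6.png')
for r in((205,85,375,140),(325,235,415,265)): x0,y0,x1,y1=r; print('max change',cv2.absdiff(a,b)[y0:y1,x0:x1].max())
E
```

```text
along -0.1481 across 0.0032
along -0.0376 across 0.0024
along 0.1502 across 0.0082
vs wrist mid [(-0.1472, 0.0012), (-0.0367, 0.0004), (0.1511, 0.0061)]
max change 14
max change 12
```

```bash
python3 -c "
from h import *
print(env.sign_off())"
```

```text
the job is handed in; nothing more can be done
None
```

The chef's knife now lies flat in the tray, handle at the open end and blade pointing to the closed end. I handed the job in at about 15.5 s of the 38 s allowed. The wrist could not make the whole turn in one grip. I set the knife down on the counter between the board and the tray, turned the empty hand half a turn, and took a fresh grip.

**Last checks, from the top camera:**
- **Along the tray:** the butt is 148 mm and the tip 150 mm from the tray's middle, so it is centred to about 1 mm.
- **Across the tray:** the handle axis is about 2–3 mm off centre. Measured against the tray middle found with the wrist camera, it is about 1 mm off.
- **Straightness:** the handle runs within about half a degree of the tray's direction.
- **Other objects:** the paring knife and green pepper show no change from the first picture, and the arm was clear of everything.

**Disagreements:**
- The top view gave the tray width as about 142 mm and the wrist view 148 mm, against the 150 mm stated. That leaves an uncertainty of a few millimetres in the across-tray figure.
- The tip reads 6–8 mm to one side. The blade's tip appears to sit off the handle's axis, so I did not treat this as tilt.

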